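# Strip the upright tape dispenser for wiping down

## Robot

A 7-joint arm with a two-finger parallel gripper is mounted at the origin on a cart in front of the work surface, level with it; the furniture and walls round the work are solid. World frame = base frame: x ahead of the robot, y to its left, z up, the work surface at z = 0. Lengths are in mm, angles in rad, forces in N, time in s.
With the tool pointing down it reaches from about 425 to 825 mm from the base axis. Payload 3.6 kg.
Tool frame: the origin (TCP) lies on the centre line of the jaws, within the pads' length; the fingertips stand 11 mm ahead of it and the grasp point (between the pads) lies 8 mm behind it; z points along the fingers, y is the direction in which the jaws open and shut (so a half turn about z gives the same grasp; the last joint's range is limited). The gripper opens to 93 mm and grips with 3 to 60 N. Pads are 15 mm wide; open, the fingers measure 128 mm over their backs; the gripper's body (75 mm by 188 mm) begins 65 mm behind the grasp point.
Start: joints at [-1.236, 0.615, -0.013, 1.423, 0.008, 1.103, -0.04], TCP at [230.038, 607.902, 229.64] pointing down, gripper open.
Joint ranges: [-3.12, 3.12], [-0.3, 2.06], [-1.34, 1.32], [0.26, 2.42], [-1.36, 4.5], [0.01, 1.98], [-2.84, 2.84]. Speed limits (rad/s): [2.79, 2.79, 3.14, 3.14, 3.14, 3.14, 3.14].

## Interface

Orientations are given as a unit quaternion [w, x, y, z].
In Python, from cell import r, imaging gives the robot as it stands.
- The arm moves only by the tool servo_tool, never from a script. Its argument "plan" is a list that holds one entry, the list of rows, each a list of 5 numbers: the shift along the tool's x, y, z in m, then the turn about the tool's z in degrees, then the opening, from 0 (shut) to 1 (fully open). A call has 1 to 12 rows; each row shifts and turns the commanded pose from where the row before left it, along the tool's axes as they then stand; what a row does not reach is not made up. A row lasts 1/8 s, in which the tool goes at most 62.5 mm and 10.7 degrees, less where a joint would pass 70% of its speed; a pose out of reach is approached as far as the arm can. A call is refused whole if a number of a shift passes 0.0625 or a number of a turn 10.7, either way. A call with a gripper value outside its range is refused whole. The fingers move at their own pace and stop on an object; "newtons" is the grip in N (left out, the last holds). Time passes only in rows, so rows that do not move let the fingers close. It gives the time, the measured TCP pose, the force and the opening at its end, in the units of the state.
- r.get_obs(): the state, without advancing time (a new reading comes with each control period).
- imaging.read_camera(name): name is "side" or "top"; returns (picture, depth): 384x512x3 uint8, red, green, blue; 384x512 float32, mm along the optical axis (not along the pixel's ray), 0 where there is no reading.
- imaging.camera_info(name): a dict with "fx", "fy", "cx", "cy" (pixels), "k1" (the pictures are not rectified: a ray, as slopes to the right and down, at radius r is drawn at 1 + k1 r^2 times it, then the intrinsics apply), "R" (3x3) and "t" (3): a world point X has camera coordinates R X + t. Camera axes: x right, y down, z forward; pixel columns grow to the right and rows downward; lengths in mm; the calibration is good to about 2 mm. A picture is of the moment at which its call begins. camera_info takes no time and is no camera call.
- r.finish_job(): hands the job in, once; it reports no verdict.
The state is a dict: "t": time; "joint_pos": joint angles; "qd": joint speeds; "joint_torque": joint torques, N m; "tcp_pos": TCP position; "orientation": TCP orientation; "contact_force": force on the tool from outside, world axes, zero at the start; "moment": the same for the moment, N m; "gripper_width": finger opening in mm.
Only numpy, scipy, OpenCV 4.12 (cv2) and the standard library are available. Lean on these libraries where they do the work, as an engineer would, in place of code of your own. Each camera call takes 0.05 s, during which the arm holds its last target. There are 200 camera calls.

## Task

Strip the tape dispenser so that it can be wiped down: swing its keeper arm aside to clear the post, slide the spent cardboard core on top up off the post and put it in the kidney dish, then slide the remaining tape roll up off the post and lay it flat in the grey tray. Last, swing the keeper arm all the way back over the bare post, and leave the cup, the small bottle and the nippers where they are.

Things in the scene. Friction and masses are not known exactly. Their poses are not given: they have to be found in the camera images.
- tape_stand: Upright tape dispenser, fixed: round-ended white base 110 (x) x 190 (y) x 12 mm. Origin on the post's axis at worktop height, z up. Post: steel, 22 mm diameter, top at z = 72 mm, chamfered, on a 48 mm seat disc with top at z = 18 mm. 16 mm keeper pillar at y = +75 mm; small tear blade (top z = 46) at x = -14, y = -85 mm. On the post: the roll below, the spent core on top of it.
- keeper (a joint): Steel keeper arm, 13 mm wide, 6 mm thick, underside 76 mm up, swings level round the pillar. 0: at its stop, over the post along the stand's -y; nothing can be lifted off. Grows (to 1.9 rad) as the arm swings clockwise seen from above, towards the stand's -x (the robot's side), clear of the post. Starts at 0 to 0.2 rad. Slight friction; stays where left.
- keeper_knob (a point): Middle of the round black upright knob on the keeper arm's free end, 18 mm in diameter, 27 mm tall in all (z = 82 to 109 mm; the grip part 90 to 109 mm), 98 mm above the worktop, 86 mm from the hinge. Grasp it from above, or push it.
- keeper_hinge (a point): Hinge axis (vertical) of the keeper arm, in the pillar's top, 79 mm above the worktop.
- core_mid (a point): Centre of the spent tape core: plain cardboard ring 36 mm outside, 27 mm hole, 24 mm tall, 12 g. Its z axis is the ring's axis. At the start it sits on top of the roll, its underside 42 mm above the worktop; it must rise 30 mm to leave the post.
- roll_mid (a point): Centre of the tape roll that is left: beige tape wound on a card core, 58 mm outside, 27 mm hole, 24 mm tall, 30 to 65 g. Its z axis is the roll's axis. At the start it sits on the seat under the core, its underside 18 mm above the worktop; it must rise 54 mm to leave the post.
- dish_mid (a point): Middle of the inner floor of the stainless kidney dish (87 x 195 x 35 mm, loose), 5 mm above the worktop. Axes of the dish: y along its length, z up. Here the floor is 59 mm wide across x (29 mm each way) between walls that rise to 35 mm above the worktop; along y it is free 75 mm each way, curving.
- tray_mid (a point): Middle of the inner floor of the grey tray (a shallow box lid used as a tray, 150 (x) x 140 (y) mm, rim 24 mm above the worktop, loose), 2 mm above the worktop. Inside it is 142 x 133 mm with rounded corners.
- cup: Bystander: small white mixing cup, 42 mm across, 32 mm tall; origin under its centre.
- small_bottle: Bystander: small nail-varnish bottle with tall cap, 31 x 31 x 79 mm; origin under its centre.
- nippers: Bystander: steel cuticle nippers lying flat, 42 x 121 x 11 mm; origin under their centre.

How it is judged (in metres and radians):
On the way, in this order (a step that is already met when the one before it is completed fails the run):
1. the keeper arm is swung clear of the post (more than 0.7 rad) with the core and the roll still on it (value of joint keeper above 0.7 rad and horizontal distance between each of core_mid, roll_mid and tape_stand below 0.008 m), for 0.2 s.
2. the core is clear above the post, slid up along it, while the roll is still seated (z of core_mid in the frame of tape_stand above 0.082 m and height (world z) of roll_mid below 0.036 m and horizontal distance between roll_mid and tape_stand below 0.008 m), for 0.03 s.
3. the core lies in the kidney dish, let go, and the roll is still on the post (z of core_mid in the frame of dish_mid below 0.027 m and x of core_mid in the frame of dish_mid between -0.035 and 0.045 m and y of core_mid in the frame of dish_mid between -0.09 and 0.09 m and contact force between core and the fingers below 0.05 N and height (world z) of roll_mid below 0.036 m and horizontal distance between roll_mid and tape_stand below 0.008 m), for 0.2 s.
4. the roll lies flat in the grey tray, let go, with the keeper arm still open (z of roll_mid in the frame of tray_mid below 0.018 m and x of roll_mid in the frame of tray_mid between -0.05 and 0.05 m and y of roll_mid in the frame of tray_mid between -0.045 and 0.045 m and angle between the z axis of roll_mid and the z axis of tray_mid, either way round below 0.12 rad and contact force between roll and the fingers below 0.05 N and value of joint keeper above 0.3 rad), for 0.2 s.
At the end, for the whole second after the job is handed in: Keeper back over the bare post at its stop (under 0.09 rad); core at rest in the kidney dish, flat or on its side; roll at rest, flat (0.12 rad) on the tray's floor, centre within 50 mm in x and 45 mm in y of its middle; dish and tray level (0.1 rad) on the worktop (value of joint keeper below 0.09 rad and z of core_mid in the frame of dish_mid below 0.027 m and x of core_mid in the frame of dish_mid between -0.035 and 0.045 m and y of core_mid in the frame of dish_mid between -0.09 and 0.09 m and angle between each of dish_mid, tray_mid's own z axis and vertical below 0.1 rad and z of roll_mid in the frame of tray_mid below 0.018 m and x of roll_mid in the frame of tray_mid between -0.05 and 0.05 m and y of roll_mid in the frame of tray_mid between -0.045 and 0.045 m and angle between the z axis of roll_mid and the z axis of tray_mid, either way round below 0.12 rad and height (world z) of tray_mid below 0.012 m and height (world z) of dish_mid below 0.015 m and linear speed of each of roll, core below 0.02 m/s); the robot touches nothing.
It fails at once if the cup, the small bottle or the nippers are moved more than 20 mm (distance of any of cup, small_bottle, nippers from where it was at the start of the episode above 0.02 m).
It also fails if it takes over 72 s, if anything falls off the work surface, if the arm or the gripper's body presses on something with over 40 N, if the wrist force passes 120 N, or if a joint passes its speed limit or range.

## Working session

There is one attempt and no reset: what is moved stays moved. The work goes in short steps, Python scripts to look and compute and a tool call to move; the robot and the scene stay as the last step left them, time stands still between calls to the robot, and variables do not carry over. Pictures are saved under pics/ and viewed, about 8 in all and at most 12, crops included, and the job is handed in when it is done.

Besides the shell and the picture viewer there is one more tool, called after "Request:" as name(argument=value, ...) on one line, values as JSON. servo_tool: Moves the arm, as the interface text tells. Its arguments: {"type":"object","properties":{"plan":{"type":"array","items":{"type":"array","items":{"type":"array","items":{"type":"number"}}}},"newtons":{"type":"number"}},"required":["plan"]}

```bash
ls; mkdir -p pics; cat > h.py <<'E'
import numpy as np, cv2
from cell import r, imaging
def K(i): return np.array([[i['fx'],0,i['cx']],[0,i['fy'],i['cy']],[0,0,1.]]), np.array([i['k1'],0,0,0,0.])
def cloud(name):
    im,d=imaging.read_camera(name); i=imaging.camera_info(name); k,D=K(i)
    v,u=np.mgrid[0:384,0:512]
    p=cv2.undistortPoints(np.stack([u,v],-1).reshape(-1,1,2).astype(float),k,D).reshape(384,512,2)
    P=np.dstack([p[...,0]*d,p[...,1]*d,d])
    W=(P-np.array(i['t']))@np.array(i['R']); W[d==0]=np.nan
    return im,W
def save(n,im): cv2.imwrite('pics/'+n+'.png',im[:,:,::-1])
def pix(name,X):
    i=imaging.camera_info(name);k,D=K(i); return cv2.projectPoints(np.array(X,float).reshape(-1,1,3),cv2.Rodrigues(np.array(i['R']))[0],np.array(i['t'],float),k,D)[0].reshape(-1,2)
E
python3 - <<'E'
from h import *
ims=[]
for n in('top','side'):
    im,W=cloud(n); np.save(n+'.npy',W); save(n+'0',im); ims.append(im)
    i=imaging.camera_info(n); print(n,-np.array(i['R']).T@i['t'])
print(r.get_obs())
E
```

```text
pics
top [ 331.29229814  -65.01570214 1376.77259168]
side [ -86.44125032 1141.74984935  905.93178748]
{'t': 0.1, 'joint_pos': array([-1.23548597,  0.61585088, -0.01260463,  1.42470846,  0.00812391,
        1.10340383, -0.040347  ]), 'qd': array([ 0.00015683, -0.00218051, -0.00015009, -0.00181857, -0.00021867,
        0.00157809, -0.00118526]), 'joint_torque': array([ 9.45307547e-04, -4.60044050e+01,  2.09758175e-01, -1.66244334e+01,
       -6.12076395e-02,  1.70170306e-02,  1.11321776e-04]), 'tcp_pos': array([229.8404345 , 607.28393525, 228.58861459]), 'orientation': array([-1.80688798e-04,  1.79861233e-01,  9.83691309e-01, -1.14578645e-03]), 'contact_force': array([-0.44065618,  0.15861564, -0.09641925]), 'moment': array([-0.0426188 ,  0.00521032, -0.02947381]), 'gripper_width': 93.04130412329694}
```

View pics/top0.png

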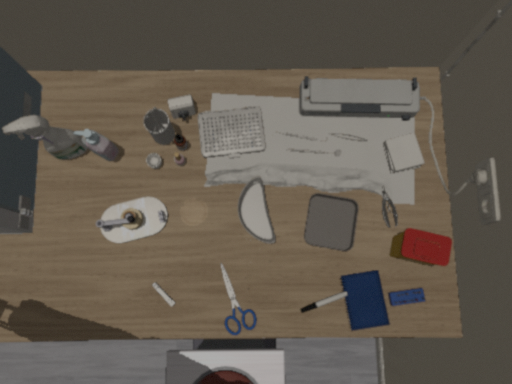

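View pics/side0.png

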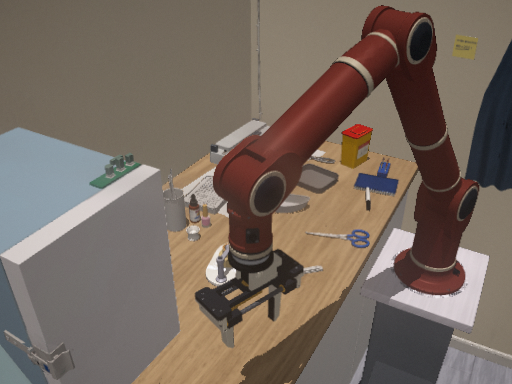

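```bash
python3 - <<'E'
from h import *
i=imaging.camera_info('top');print(i)
print(pix('top',[[0,0,0],[230,608,230],[600,0,0],[600,600,0]]))
W=np.load('top.npy')
for u,v in [(130,220),(110,222),(165,214),(132,214),(255,212),(330,222),(180,158),(154,160),(390,210),(200,220),(300,260)]: print(u,v,W[v,u].round())
im=cv2.imread('pics/top0.png'); c=cv2.resize(im[120:260,90:410],None,fx=2.5,fy=2.5,interpolation=cv2.INTER_CUBIC)
cv2.imwrite('pics/c1.png',c)
cv2.imwrite('pics/c2.png',cv2.resize(im[185:255,90:180],None,fx=8,fy=8,interpolation=cv2.INTER_CUBIC))
E
```

```text
{'fx': 485.28948845940585, 'fy': 485.28948845940585, 'cx': 246.6990020525017, 'cy': 193.09893916537334, 'k1': 0.05899706491853423, 'R': array([[-1.04760274e-02, -9.99941877e-01, -2.54855732e-03],
       [-9.83749992e-01,  1.07631721e-02, -1.79220835e-01],
       [ 1.79237849e-01,  6.29620854e-04, -9.83805569e-01]]), 't': array([ -58.03251217,  573.35490421, 1295.13735908])}
[[224.70015452 410.44515849]
 [-53.28468972 333.18951702]
 [224.44371275 187.25291809]
 [ 13.89749765 189.44117274]]
130 220 [494. 243. 106.]
110 222 [493. 302.  80.]
165 214 [523. 168.  10.]
132 214 [521. 257.  29.]
255 212 [527. -87.  -3.]
330 222 [ 496. -300.    2.]
180 158 [676. 122.  49.]
154 160 [679. 202.  15.]
390 210 [ 529. -472.   -2.]
200 220 [506.  70.  -1.]
300 260 [ 390. -212.   -1.]
```

View pics/c2.png

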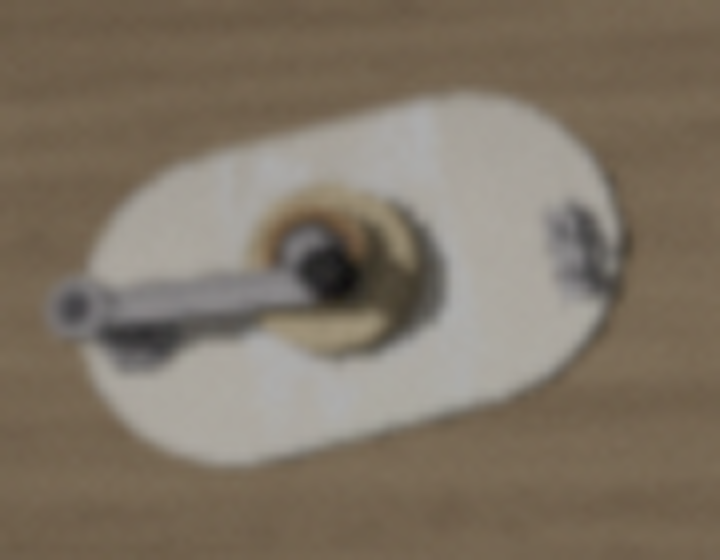

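```bash
cat >> h.py <<'E'
def onplane(name,uv,z):
    i=imaging.camera_info(name);k,D=K(i); R=np.array(i['R']);c=-R.T@np.array(i['t'])
    p=cv2.undistortPoints(np.array(uv,float).reshape(-1,1,2),k,D).reshape(-1,2)
    d=np.c_[p,np.ones(len(p))]@R
    return c+d*((z-c[2])/d[:,2])[:,None]
E
python3 - <<'E'
from h import *
print('hinge',onplane('top',[(99.4,223.5)],82),'knob',onplane('top',[(130.6,219)],109))
im=cv2.imread('pics/top0.png')
hsv=cv2.cvtColor(im,cv2.COLOR_BGR2HSV)
m=((hsv[...,1]<60)&(hsv[...,2]>120)).astype(np.uint8); m[:185]=0;m[255:]=0;m[:,:90]=0;m[:,180:]=0
m=cv2.morphologyEx(m,cv2.MORPH_CLOSE,np.ones((5,5)))
cs=cv2.findContours(m,0,cv2.CHAIN_APPROX_NONE)[0]
c=cv2.convexHull(max(cs,key=cv2.contourArea)).reshape(-1,2)
P=onplane('top',c,12)[:,:2].astype(np.float32); print(cv2.minAreaRect(P), P.min(0),P.max(0))
W=np.load('top.npy')
# tray rim & dish wall via depth
for nm,(x0,x1,y0,y1),lo,hi in [('tray',(400,600,-400,-200),14,30),('dish',(400,640,-150,0),22,45),('cup',(650,710,175,235),20,40),('bottle',(640,720,100,160),15,90),('nip',(430,600,-520,-420),4,20),('core',(450,560,200,300),50,70),('roll',(450,560,200,300),30,48)]:
    s=(W[...,0]>x0)&(W[...,0]<x1)&(W[...,1]>y0)&(W[...,1]<y1)&(W[...,2]>lo)&(W[...,2]<hi)
    p=W[s].astype(np.float32); print(nm,s.sum(),p.min(0).round(),p.max(0).round(),cv2.minAreaRect(p[:,:2]))
E
```

```text
hinge [[489.02478746 329.74394648  82.        ]] knob [[496.56182973 240.94883083 109.        ]]
((508.2607116699219, 258.1918029785156), (115.7228775024414, 192.61053466796875), 14.428751945495605) [441.96265 164.83768] [574.7686 352.7839]Traceback (most recent call last):
  File "<stdin>", line 14, in <module>
cv2.error: OpenCV(4.12.0) /io/opencv/modules/imgproc/src/convhull.cpp:143: error: (-215:Assertion failed) total >= 0 && (depth == CV_32F || depth == CV_32S) in function 'convexHull'
```

View pics/c1.png

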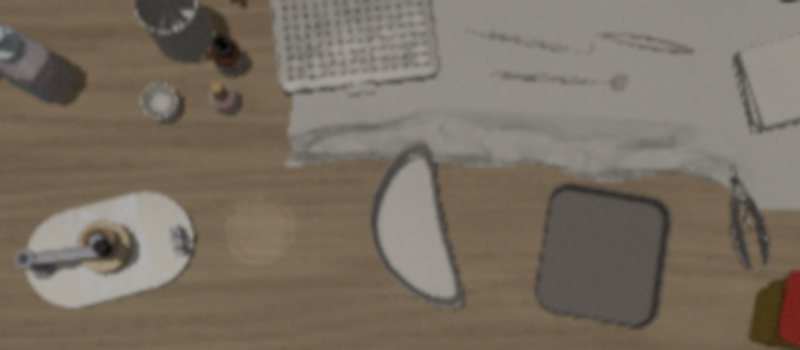

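```bash
python3 - <<'E'
from h import *
W=np.load('top.npy')
for nm,(x0,x1,y0,y1),lo,hi in [('tray',(400,600,-400,-200),14,30),('dish',(400,640,-150,0),22,45),('core',(450,560,200,300),55,70),('roll',(450,560,200,300),34,48)]:
    s=(W[...,0]>x0)&(W[...,0]<x1)&(W[...,1]>y0)&(W[...,1]<y1)&(W[...,2]>lo)&(W[...,2]<hi)
    p=W[s].astype(np.float32)
    if len(p)>4: print(nm,s.sum(),p.min(0).round(),p.max(0).round(),cv2.minAreaRect(np.ascontiguousarray(p[:,:2])))
f=lambda L:[(90+a/2.5,120+b/2.5) for a,b in L]
print('tray corners', onplane('top',f([(562,185),(668,203),(645,327),(537,308)]),24).round())
print('dish mid edges L,R; tips', onplane('top',f([(373,225),(449,226),(420,147),(455,304)]),35).round())
E
```

```text
tray 365 [ 415. -395.   14.] [ 600. -222.   30.] ((508.99212646484375, -305.9206848144531), (155.1826171875, 184.3784942626953), 82.48033142089844)
dish 285 [ 435. -138.   22.] [626. -36.  42.] ((523.7981567382812, -80.97261047363281), (193.99710083007812, 86.76868438720703), 11.467216491699219)
core 61 [491. 238.  55.] [527. 276.  69.] ((509.6701965332031, 255.507080078125), (34.292015075683594, 33.613975524902344), 45.39139938354492)
roll 179 [478. 228.  35.] [536. 287.  48.] ((507.5797119140625, 256.5116271972656), (58.04026794433594, 56.704002380371094), 32.675079345703125)
tray corners [[ 573. -257.   24.]
 [ 551. -375.   24.]
 [ 413. -342.   24.]
 [ 435. -224.   24.]]
dish mid edges L,R; tips [[ 528.  -43.   35.]
 [ 526. -128.   35.]
 [ 616.  -97.   35.]
 [ 439. -133.   35.]]
```

Request:
servo_tool(plan=[[[-0.05, -0.03, 0, 0, 0.3], [-0.05, -0.03, 0, 0, 0], [-0.05, -0.03, 0, 0, 0], [-0.05, -0.03, 0, 0, 0], [-0.05, -0.03, 0, 0, 0], [-0.05, -0.03, 0, 0, 0], [-0.05, -0.03, 0, 0, 0], [-0.05, -0.03, 0, 0, 0], [0, 0, 0.04, 0, 0], [0, 0, 0.03, 0, 0], [0, 0, 0, 0, 0]]], newtons=6)

```text
t: 1.48
tcp_pos: [517.3, 240.8, 157.2]
orientation: [-0.003, 0.18, 0.984, -0.002]
contact_force: [-0.6, -0.2, 0.7]
gripper_width: 0.0
```

```bash
cat >> h.py <<'E'
from scipy.spatial.transform import Rotation as Ro
def to(x,y,z):
    o=r.get_obs(); q=o['orientation']; R=Ro.from_quat([*q[1:],q[0]]).as_matrix()
    print('t %.1f'%o['t'],'tcp',o['tcp_pos'].round(1),'yaw_y',np.degrees(np.arctan2(R[1,1],R[0,1])).round(1),'F',o['contact_force'].round(1),'w',round(o['gripper_width'],1),'shift',(R.T@(np.array([x,y,z])-o['tcp_pos'])).round(1))
E
python3 - <<'E'
from h import *
im,W=cloud('top'); to(526,230,98)
save('t1',cv2.resize(im[150:270,80:240],None,fx=4,fy=4,interpolation=cv2.INTER_CUBIC))
E
```

```text
t 1.5 tcp [518.6 241.6 159. ] yaw_y 69.3 F [-0.2 -0.8  0.8] w 0.2 shift [-11.1  -8.2  61. ]
```

View pics/t1.png

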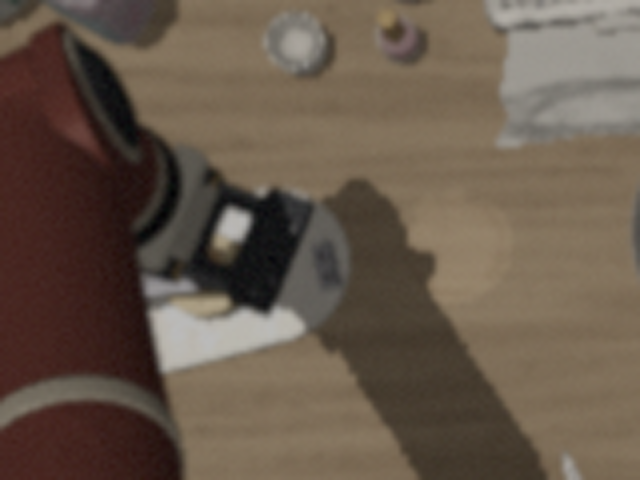

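Request:
servo_tool(plan=[[[-0.013, -0.008, 0, 0, 0], [0, 0, 0.031, 0, 0], [0, 0, 0.031, 0, 0], [0, 0, 0, 0, 0]]])

```text
t: 2.02
tcp_pos: [528.4, 228.5, 97.0]
orientation: [-0.001, 0.18, 0.984, -0.001]
contact_force: [0.4, -0.3, 0.5]
gripper_width: -0.0
```

Request:
servo_tool(plan=[[[0.014, 0, 0, 0, 0], [0.013, -0.004, 0, 0, 0], [0.014, -0.004, 0, 0, 0], [0.015, 0.001, 0, 0, 0], [0.015, 0.001, 0, 0, 0], [0.014, 0.006, 0, 0, 0], [0.014, 0.006, 0, 0, 0], [0.008, 0.007, 0, 0, 0], [0.008, 0.007, 0, 0, 0], [0, 0, 0, 0, 0]]])

```text
t: 3.28
tcp_pos: [427.5, 290.6, 97.6]
orientation: [-0.0, 0.179, 0.984, 0.0]
contact_force: [-0.5, -0.3, -0.4]
gripper_width: 0.3
```

```bash
python3 - <<'E'
from h import *
to(408,302,98)
im,W=cloud('side'); print(pix('side',[[508,257,60]]))
p=pix('side',[[470,270,60]])[0].astype(int); a,b=max(p[1]-70,0),max(p[0]-90,0)
save('s1',cv2.resize(im[a:a+140,b:b+180],None,fx=4,fy=4,interpolation=cv2.INTER_CUBIC)); print(a,b)
E
```

```text
t 3.3 tcp [427.5 290.6  97.6] yaw_y 69.4 F [-0.5 -0.3 -0.4] w 0.3 shift [22.3  3.8 -0.4]
[[228.55312609 248.11499286]]
185 147
```

View pics/s1.png

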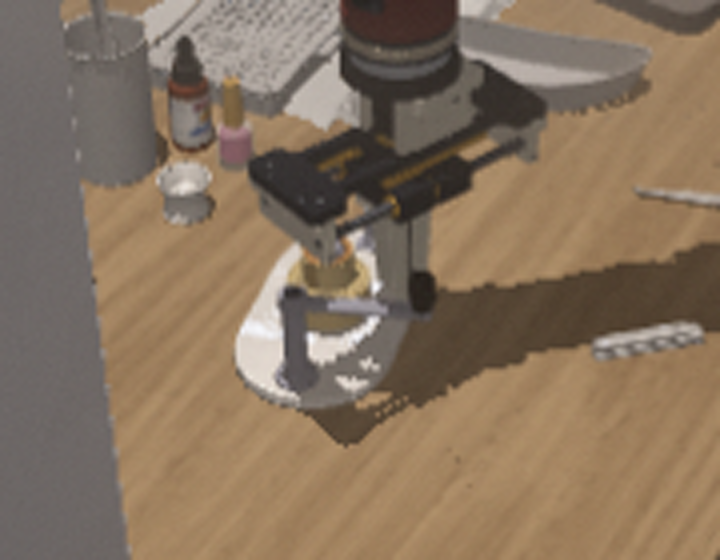

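Request:
servo_tool(plan=[[[-0.003, 0, 0, 0, 0], [0, 0, -0.05, 0, 0], [-0.042, -0.0015, 0, 0, 0.65], [-0.043, -0.0015, 0, 0, 0.65], [0, 0, 0.03, 0, 0.65], [0, 0, 0.02, 0, 0.65], [0, 0, 0, 0, 0.65]]], newtons=5)

```text
t: 4.2
tcp_pos: [508.6, 253.9, 96.2]
orientation: [-0.001, 0.181, 0.984, -0.001]
contact_force: [-0.1, -0.4, -0.3]
gripper_width: 45.9
```

```bash
python3 - <<'E'
from h import *
to(508.5,257,55)
im,W=cloud('side')
save('s2',cv2.resize(im[200:300,170:300],None,fx=6,fy=6,interpolation=cv2.INTER_CUBIC))
E
```

```text
t 4.2 tcp [508.6 253.9  96.2] yaw_y 69.2 F [-0.1 -0.4 -0.3] w 45.9 shift [ 1.1  3.  41.2]
```

View pics/s2.png

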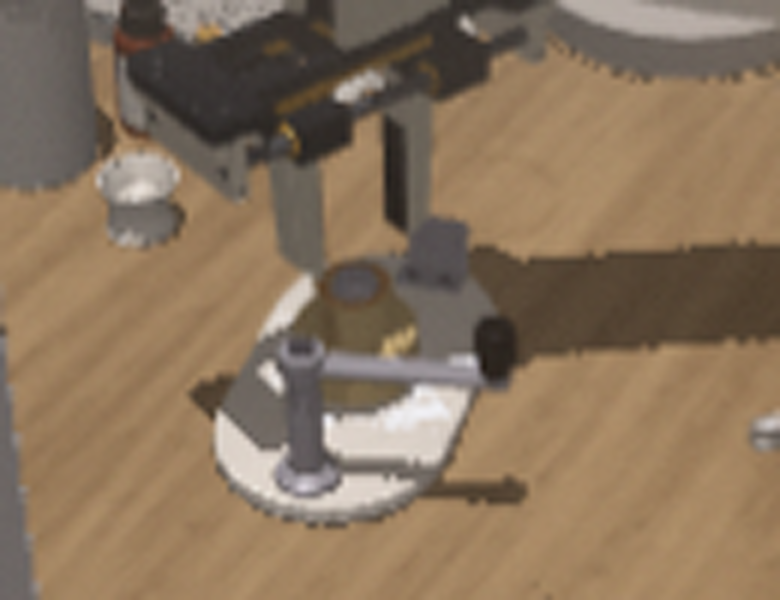

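Request:
servo_tool(plan=[[[0.001, 0.003, 0.0, 0, 0.65], [0, 0, 0.02, 0, 0.65], [0, 0, 0.014, 0, 0.65], [0, 0, 0.006, 0, 0.65], [0, 0, 0, 0, 0.65]]])

```text
t: 4.88
tcp_pos: [509.4, 258.4, 57.5]
orientation: [-0.0, 0.18, 0.984, -0.0]
contact_force: [0.4, -0.3, 0.0]
gripper_width: 60.6
```

Request:
servo_tool(plan=[[[0, 0, 0, 0, 0.4], [0, 0, 0, 0, 0.3], [0, 0, 0, 0, 0.3], [0, 0, 0, 0, 0.3], [0, 0, 0, 0, 0.3]]], newtons=5)

```text
t: 5.5
tcp_pos: [509.6, 258.5, 58.0]
orientation: [0.0, 0.18, 0.984, 0.0]
contact_force: [-0.7, 0.3, 3.6]
gripper_width: 36.7
```

Request:
servo_tool(plan=[[[0, 0, -0.01, 0, 0.3], [0, 0, -0.02, 0, 0.3], [0, 0, -0.03, 0, 0.3], [0, 0, -0.03, 0, 0.3], [0, 0, 0, 0, 0.3]]])

```text
t: 6.12
tcp_pos: [511.0, 259.2, 150.3]
orientation: [0.002, 0.18, 0.984, 0.002]
contact_force: [-0.1, -0.1, 0.6]
gripper_width: 36.6
```

```bash
python3 - <<'E'
from h import *
to(526,-84,148)
im,W=cloud('side')
save('s3',cv2.resize(im[180:290,170:300],None,fx=5,fy=5,interpolation=cv2.INTER_CUBIC))
E
```

```text
t 6.1 tcp [511.  259.2 150.3] yaw_y 69.3 F [-0.1 -0.1  0.6] w 36.6 shift [-135.5 -315.7    1.4]
```

View pics/s3.png

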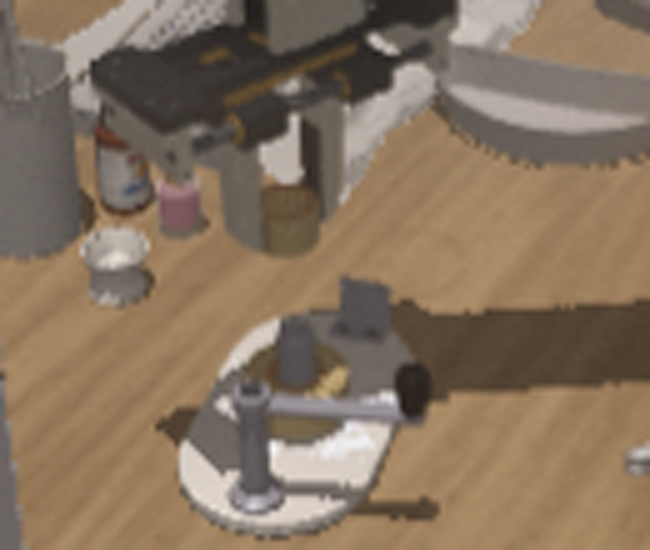

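Request:
servo_tool(plan=[[[-0.0226, -0.0526, 0, 0, 0.3], [-0.0226, -0.0526, 0, 0, 0.3], [-0.0226, -0.0526, 0, 0, 0.3], [-0.0226, -0.0526, 0, 0, 0.3], [-0.0226, -0.0526, 0, 0, 0.3], [-0.0226, -0.0526, 0, 0, 0.3], [0, 0, 0, 9.6, 0.3], [0, 0, 0, 9.6, 0.3], [0, 0, 0, 9.6, 0.3], [0, 0, 0, 9.6, 0.3], [0, 0, 0, 9.6, 0.3], [0, 0, 0, 9.6, 0.3]]])

```text
t: 7.68
tcp_pos: [523.4, -84.5, 146.2]
orientation: [-0.001, 0.634, 0.774, -0.001]
contact_force: [0.2, 0.2, -0.5]
gripper_width: 36.9
```

Request:
servo_tool(plan=[[[0, 0, 0, 0, 0.3], [0, 0, 0, 0, 0.3]]])

```text
t: 7.92
tcp_pos: [524.0, -84.6, 146.9]
orientation: [-0.001, 0.631, 0.776, -0.001]
contact_force: [-0.2, -0.2, -0.4]
gripper_width: 37.1
```

```bash
python3 - <<'E'
from h import *
to(526,-84,60)
im,W=cloud('top')
s=(W[...,0]>400)&(W[...,0]<640)&(W[...,1]>-150)&(W[...,1]<0)&(W[...,2]>22)&(W[...,2]<42)
p=np.ascontiguousarray(W[s][:,:2].astype(np.float32)); print(s.sum(),cv2.minAreaRect(p))
p=pix('top',[526,-84,60])[0].astype(int)
save('t2',cv2.resize(im[p[1]-60:p[1]+60,p[0]-80:p[0]+80],None,fx=4,fy=4,interpolation=cv2.INTER_CUBIC));print(p)
E
```

```text
t 7.9 tcp [524.  -84.6 146.9] yaw_y 11.8 F [-0.2 -0.2 -0.4] w 37.1 shift [ 0.2  2.2 86.9]
49 ((514.9789428710938, -62.3525390625), (212.34732055664062, 43.29222106933594), 39.6528434753418)
[254 209]
```

Request:
servo_tool(plan=[[[0, 0.001, 0.045, 0, 0.3], [0, 0, 0.045, 0, 0.3], [0, 0, 0.02, 0, 0.3], [0, 0, 0.012, 0, 0.3], [0, 0, 0, 0, 0.3], [0, 0, 0, 0, 0.3]]])

```text
t: 8.72
tcp_pos: [526.3, -84.8, 26.5]
orientation: [0.001, 0.631, 0.775, 0.0]
contact_force: [0.2, 0.4, 0.5]
gripper_width: 37.2
```

Request:
servo_tool(plan=[[[0, 0, 0.003, 0, 0.3], [0, 0, 0, 0, 0.56], [0, 0, 0, 0, 0.56], [0, 0, 0, 0, 0.56], [0, 0, 0, 0, 0.56]]])

```text
t: 9.35
tcp_pos: [525.6, -84.6, 22.7]
orientation: [0.0, 0.632, 0.775, -0.0]
contact_force: [0.7, -0.5, 0.0]
gripper_width: 52.2
```

Request:
servo_tool(plan=[[[0, 0, -0.02, 0, 0.56], [0, 0, -0.05, 0, 0.56], [0, 0, -0.05, 0, 0.56], [0, 0, 0, 0, 0.56]]])

```text
t: 9.85
tcp_pos: [528.2, -85.3, 146.4]
orientation: [0.004, 0.632, 0.775, 0.002]
contact_force: [-0.2, -0.3, -0.7]
gripper_width: 52.2
```

```bash
python3 - <<'E'
from h import *
to(508.5,257.5,140)
im,W=cloud('side'); p=pix('side',[526,-84,20])[0].astype(int);print(p)
y,x=max(p[1]-60,0),max(p[0]-75,0)
save('s4',cv2.resize(im[y:y+120,x:x+150],None,fx=5,fy=5,interpolation=cv2.INTER_CUBIC));print(x,y)
E
```

```text
t 9.8 tcp [528.2 -85.3 146.4] yaw_y 11.7 F [-0.2 -0.3 -0.7] w 52.2 shift [339.7  50.    5.8]
[278 200]
203 140
```

View pics/s4.png

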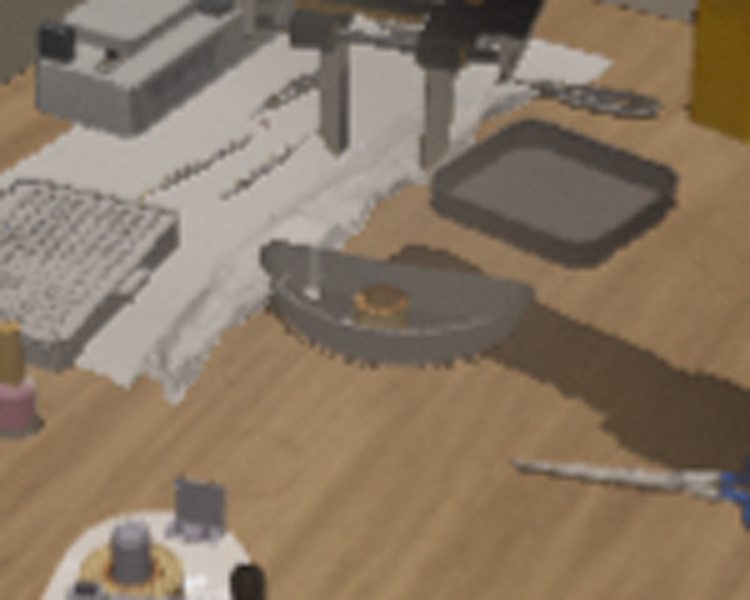

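Request:
servo_tool(plan=[[[0, 0, 0, -9.6, 0.7], [0, 0, 0, -9.6, 0.9], [0, 0, 0, -9.6, 0.95], [0, 0, 0, -9.6, 0.95], [0, 0, 0, -9.6, 0.95], [0, 0, 0, -9.6, 0.95], [0.0233, 0.0523, 0, 0, 0.95], [0.0233, 0.0523, 0, 0, 0.95], [0.0233, 0.0523, 0, 0, 0.95], [0.0233, 0.0523, 0, 0, 0.95], [0.0233, 0.0523, 0, 0, 0.95], [0.0233, 0.0523, 0, 0, 0.95]]])

```text
t: 11.4
tcp_pos: [504.5, 259.7, 140.8]
orientation: [-0.001, 0.18, 0.984, -0.001]
contact_force: [1.7, 0.1, -0.3]
gripper_width: 88.2
```

Request:
servo_tool(plan=[[[0, 0, 0, 0, 0.95], [0, 0, 0, 0, 0.95]]])

```text
t: 11.65
tcp_pos: [505.0, 257.3, 141.1]
orientation: [-0.001, 0.18, 0.984, -0.001]
contact_force: [-0.9, -0.6, -0.2]
gripper_width: 88.2
```

```bash
python3 - <<'E'
from h import *
to(508.5,257.5,31)
E
```

```text
t 11.7 tcp [505.  257.3 141.1] yaw_y 69.3 F [-0.9 -0.6 -0.2] w 88.2 shift [ -3.4   1.8 110. ]
```

Request:
servo_tool(plan=[[[-0.003, 0.002, 0.03, 0, 0.95], [0, 0, 0.03, 0, 0.95], [0, 0, 0.025, 0, 0.95], [0, 0, 0.015, 0, 0.95], [0, 0, 0.007, 0, 0.95], [0, 0, 0, 0, 0.95]]])

```text
t: 12.4
tcp_pos: [509.6, 258.7, 35.6]
orientation: [-0.0, 0.18, 0.984, -0.0]
contact_force: [0.5, 0.8, 0.4]
gripper_width: 88.3
```

Request:
servo_tool(plan=[[[0, 0, 0, 0, 0.8], [0, 0, 0, 0, 0.65], [0, 0, 0, 0, 0.5], [0, 0, 0, 0, 0.5], [0, 0, 0, 0, 0.5], [0, 0, 0, 0, 0.5]]], newtons=10)

```text
t: 13.15
tcp_pos: [509.4, 259.3, 35.9]
orientation: [0.0, 0.18, 0.984, 0.0]
contact_force: [-0.8, -0.1, 2.7]
gripper_width: 56.6
```

Request:
servo_tool(plan=[[[0, 0, -0.01, 0, 0.5], [0, 0, -0.02, 0, 0.5], [0, 0, -0.03, 0, 0.5], [0, 0, -0.03, 0, 0.5], [0, 0, -0.02, 0, 0.5], [0, 0, 0, 0, 0.5]]])

```text
t: 13.9
tcp_pos: [510.3, 259.7, 147.4]
orientation: [0.002, 0.18, 0.984, 0.001]
contact_force: [0.0, 0.3, -1.1]
gripper_width: 56.7
```

```bash
python3 - <<'E'
from h import *
to(493,-300,146)
im,W=cloud('side')
save('s5',cv2.resize(im[170:290,150:310],None,fx=4.5,fy=4.5,interpolation=cv2.INTER_CUBIC))
# tray from side: rim/floor depth
s=(W[...,0]>390)&(W[...,0]<600)&(W[...,1]>-400)&(W[...,1]<-200)&(W[...,2]>10)&(W[...,2]<32)
p=np.ascontiguousarray(W[s][:,:2].astype(np.float32)); print(s.sum(),cv2.minAreaRect(p))
im=cv2.imread('pics/top0.png'); g=cv2.cvtColor(im,cv2.COLOR_BGR2HSV)
m=((g[...,2]<105)&(g[...,1]<50)).astype(np.uint8); k=np.zeros_like(m);k[185:260,295:365]=1
m=cv2.morphologyEx(m*k,cv2.MORPH_OPEN,np.ones((3,3)))
c=max(cv2.findContours(m,0,1)[0],key=cv2.contourArea).reshape(-1,2)
print('tray',cv2.minAreaRect(onplane('top',c,22)[:,:2].astype(np.float32)))
E
```

```text
t 13.9 tcp [510.3 259.7 147.4] yaw_y 69.3 F [ 0.   0.3 -1.1] w 56.7 shift [-1.819e+02 -5.296e+02  3.000e-01]
363 ((504.666015625, -299.69805908203125), (184.6223602294922, 188.44529724121094), 88.9267349243164)
tray ((494.9476013183594, -298.711181640625), (135.72962951660156, 147.168212890625), 79.53424072265625)
```

View pics/s5.png

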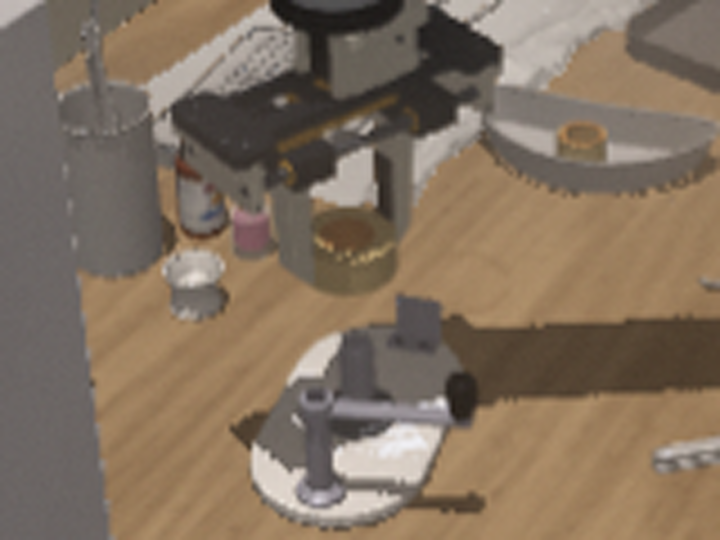

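Request:
servo_tool(plan=[[[-0.018, -0.0529, 0, 0, 0.5], [-0.018, -0.0529, 0, 0, 0.5], [-0.018, -0.0529, 0, 0, 0.5], [-0.018, -0.0529, 0, 0, 0.5], [-0.018, -0.0529, 0, 0, 0.5], [-0.018, -0.0529, 0, 0, 0.5], [-0.018, -0.0529, 0, 0, 0.5], [-0.018, -0.0529, 0, 0, 0.5], [-0.018, -0.0529, 0, 0, 0.5], [-0.018, -0.0529, 0, 0, 0.5], [0, 0, 0, 0, 0.5], [0, 0, 0, 0, 0.5]]])

```text
t: 15.45
tcp_pos: [489.9, -298.2, 144.3]
orientation: [-0.001, 0.18, 0.984, 0.001]
contact_force: [-0.1, 0.9, 0.1]
gripper_width: 56.8
```

```bash
python3 - <<'E'
from h import *
to(494,-299,22)
E
```

```text
t 15.4 tcp [ 489.9 -298.2  144.3] yaw_y 69.3 F [-0.1  0.9  0.1] w 56.8 shift [ -4.5   0.5 122.3]
```

Request:
servo_tool(plan=[[[-0.004, 0, 0.045, 0, 0.5], [0, 0, 0.045, 0, 0.5], [0, 0, 0.02, 0, 0.5], [0, 0, 0.01, 0, 0.5], [0, 0, 0, 0, 0.5], [0, 0, 0, 0, 0.5]]])

```text
t: 16.2
tcp_pos: [495.1, -300.6, 26.7]
orientation: [0.001, 0.18, 0.984, -0.0]
contact_force: [-0.4, -0.4, -0.4]
gripper_width: 56.6
```

Request:
servo_tool(plan=[[[0, 0, 0.004, 0, 0.5], [0, 0, 0.001, 0, 0.5], [0, 0, 0, 0, 0.5], [0, 0, 0, 0, 0.5]]])

```text
t: 16.7
tcp_pos: [494.2, -300.8, 20.8]
orientation: [0.0, 0.18, 0.984, -0.0]
contact_force: [-0.5, -0.5, 0.2]
gripper_width: 56.9
```

Request:
servo_tool(plan=[[[0, 0, 0, 0, 0.6], [0, 0, 0, 0, 0.7], [0, 0, 0, 0, 0.78], [0, 0, 0, 0, 0.78], [0, 0, 0, 0, 0.78], [0, 0, -0.02, 0, 0.78], [0, 0, -0.05, 0, 0.78], [0, 0, -0.05, 0, 0.78], [0, 0, 0, 0, 0.5]]])

```text
t: 17.82
tcp_pos: [496.8, -302.2, 145.0]
orientation: [0.004, 0.18, 0.984, -0.002]
contact_force: [-0.0, 0.1, -1.0]
gripper_width: 66.2
```

```bash
python3 - <<'E'
from h import *
to(380,312,140)
im,W=cloud('side'); p=pix('side',[494,-299,20])[0].astype(int)
y,x=max(p[1]-60,0),max(p[0]-75,0)
save('s6',cv2.resize(im[y:y+120,x:x+150],None,fx=5,fy=5,interpolation=cv2.INTER_CUBIC));print(x,y)
# keeper knob in the stand area: points above z=84
s=(W[...,0]>380)&(W[...,0]<560)&(W[...,1]>200)&(W[...,1]<360)&(W[...,2]>92)&(W[...,2]<125)
print(s.sum(),W[s].mean(0),W[s].min(0),W[s].max(0))
s=(abs(W[...,0]-494)<55)&(abs(W[...,1]+299)<55)&(W[...,2]>18)&(W[...,2]<36)
print('roll',s.sum(),W[s].min(0),W[s].max(0))
E
```

```text
t 17.8 tcp [ 496.8 -302.2  145. ] yaw_y 69.3 F [-0.   0.1 -1. ] w 66.2 shift [326.7 533.1   1. ]
238 115
52 [406.01614387 300.95356031 102.29604553] [397.83455876 289.64350433  92.06776911] [416.7405505  306.87605852 110.73726854]
roll 118 [ 450.71464946 -350.03327175   18.14586494] [ 520.63198195 -264.86543156   29.79006918]
```

View pics/s6.png

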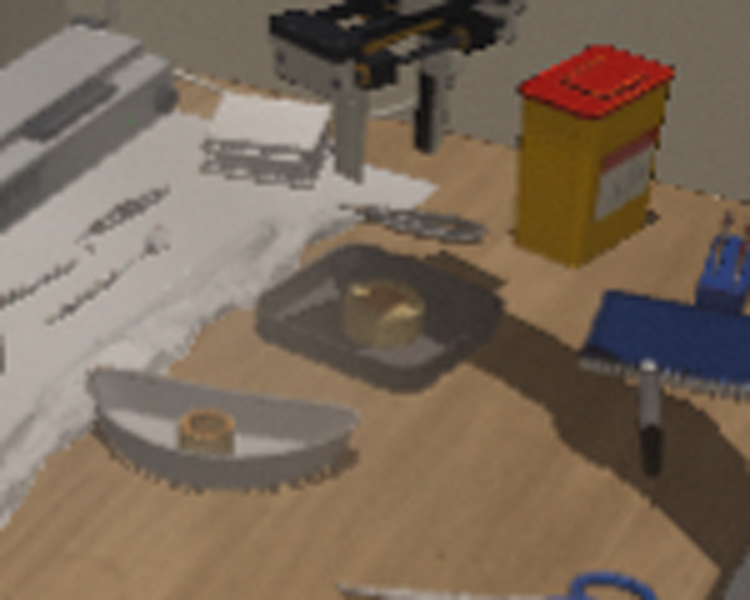

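Request:
servo_tool(plan=[[[0.0213, 0.0542, 0, 0, 0.3], [0.0213, 0.0542, 0, 0, 0], [0.0213, 0.0542, 0, 0, 0], [0.0213, 0.0542, 0, 0, 0], [0.0213, 0.0542, 0, 0, 0], [0.0213, 0.0542, 0, 0, 0], [0.0213, 0.0542, 0, 0, 0], [0.0213, 0.0542, 0, 0, 0], [0.0213, 0.0542, 0, 0, 0], [0.0213, 0.0542, 0, 0, 0], [0.058, -0.005, 0, 0, 0], [0.058, -0.005, 0, 0, 0]]])

```text
t: 19.38
tcp_pos: [372.2, 313.7, 138.7]
orientation: [-0.001, 0.179, 0.984, -0.001]
contact_force: [-0.1, 1.1, 0.6]
gripper_width: 0.7
```

Request:
servo_tool(plan=[[[0, 0, 0, 0, 0], [0, 0, 0, 0, 0]]])

```text
t: 19.62
tcp_pos: [375.0, 312.8, 139.8]
orientation: [-0.0, 0.18, 0.984, -0.001]
contact_force: [0.1, 0.1, -0.6]
gripper_width: 0.4
```

```bash
python3 - <<'E'
from h import *
to(378,311,98)
E
```

```text
t 19.6 tcp [375.  312.8 139.8] yaw_y 69.3 F [ 0.1  0.1 -0.6] w 0.4 shift [-3.5 -0.5 41.8]
```

Request:
servo_tool(plan=[[[0, 0, 0.021, 0, 0], [0, 0, 0.021, 0, 0], [0, 0, 0, 0, 0]]])

```text
t: 20.0
tcp_pos: [375.6, 311.5, 97.1]
orientation: [-0.001, 0.181, 0.983, -0.002]
contact_force: [0.0, 0.8, -0.2]
gripper_width: 0.2
```

Request:
servo_tool(plan=[[[-0.012, 0, 0, 0, 0], [-0.007, 0, 0, 0, 0], [-0.008, -0.007, 0, 0, 0], [-0.008, -0.007, 0, 0, 0], [-0.014, -0.006, 0, 0, 0], [-0.014, -0.006, 0, 0, 0], [-0.015, -0.001, 0, 0, 0], [-0.015, -0.001, 0, 0, 0], [-0.013, 0.004, 0, 0, 0], [-0.013, 0.004, 0, 0, 0], [0, 0, 0, 0, 0]]])

```text
t: 21.38
tcp_pos: [481.0, 252.9, 98.8]
orientation: [0.001, 0.18, 0.984, 0.001]
contact_force: [0.8, 0.5, 0.5]
gripper_width: 0.4
```

```bash
python3 - <<'E'
from h import *
a=np.radians(-75.4); k=np.array([489+86*np.cos(a),330+86*np.sin(a)]); print(k)
to(*(k+16.5*np.array([-.935,.354])),98)
im,W=cloud('side')
s=(W[...,0]>380)&(W[...,0]<560)&(W[...,1]>200)&(W[...,1]<360)&(W[...,2]>70)&(W[...,2]<115)
save('s7',cv2.resize(im[190:290,160:290],None,fx=6,fy=6,interpolation=cv2.INTER_CUBIC))
E
```

```text
[510.67796481 246.77701134]
t 21.4 tcp [481.  252.9  98.8] yaw_y 69.2 F [0.8 0.5 0.5] w 0.4 shift [-13.4   4.8   0.8]
```

View pics/s7.png

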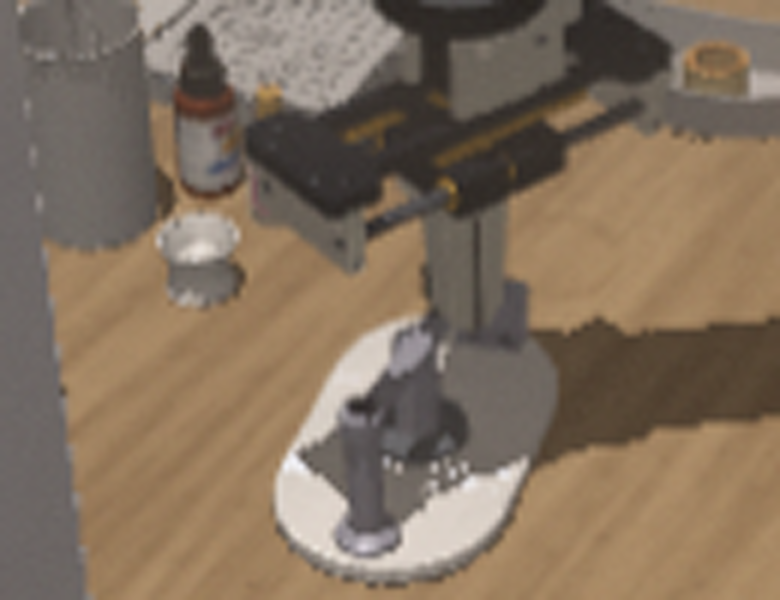

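Request:
servo_tool(plan=[[[-0.006, 0.003, 0, 0, 0], [-0.005, 0.003, 0, 0, 0], [-0.003, 0, 0, 0, 0], [0, 0, 0, 0, 0], [0, 0, 0, 0, 0]]])

```text
t: 22.05
tcp_pos: [493.6, 254.2, 98.7]
orientation: [-0.0, 0.179, 0.984, 0.001]
contact_force: [-2.7, 3.5, 0.3]
gripper_width: 0.4
```

Request:
servo_tool(plan=[[[-0.002, 0, 0, 0, 0], [0, 0, 0, 0, 0], [0, 0, 0, 0, 0]]])

```text
t: 22.42
tcp_pos: [493.8, 254.2, 98.6]
orientation: [-0.002, 0.179, 0.984, 0.0]
contact_force: [-4.8, 4.0, 2.9]
gripper_width: 0.2
```

Request:
servo_tool(plan=[[[-0.002, 0, 0, 0, 0], [0, 0, 0, 0, 0], [0, 0, 0, 0, 0]]])

```text
t: 22.8
tcp_pos: [493.9, 254.1, 98.6]
orientation: [-0.004, 0.179, 0.984, 0.0]
contact_force: [-7.2, 4.8, 5.0]
gripper_width: 0.5
```

Request:
servo_tool(plan=[[[0.02, 0, 0, 0, 0], [0.02, 0, 0, 0, 0], [0, 0, -0.06, 0, 0], [0, 0, -0.06, 0, 0], [0.045, 0.04, 0, 0, 0], [0.045, 0.04, 0, 0, 0], [0.045, 0.04, 0, 0, 0], [0.045, 0.04, 0, 0, 0], [0.045, 0.04, 0, 0, 0], [0.045, 0.04, 0, 0, 0], [0, 0, 0, 0, 0], [0, 0, 0, 0, 0]]])

```text
t: 24.3
tcp_pos: [293.3, 585.0, 218.2]
orientation: [0.001, 0.18, 0.984, -0.001]
contact_force: [0.9, -1.0, -0.3]
gripper_width: 0.4
```

```bash
python3 - <<'E'
from h import *
to(0,0,0)
im,W=cloud('top')
a=cv2.resize(im[185:255,90:180],None,fx=6,fy=6,interpolation=cv2.INTER_CUBIC)
b=cv2.resize(im[170:260,235:370],None,fx=4,fy=4,interpolation=cv2.INTER_CUBIC)[:,:540]
a=a[:,:540]
save('end',cv2.resize(np.vstack([a,b]),None,fx=.75,fy=.75))
for nm,(x0,x1,y0,y1),lo,hi in [('cup',(640,720,165,240),20,45),('bottle',(640,720,90,160),20,95),('roll',(450,540,-345,-255),17,40),('core',(495,555,-115,-55),17,33)]:
  for V in(np.load('top.npy'),W):
    s=(V[...,0]>x0)&(V[...,0]<x1)&(V[...,1]>y0)&(V[...,1]<y1)&(V[...,2]>lo)&(V[...,2]<hi)
    print(nm,s.sum(),V[s].mean(0).round(1) if s.any() else '')
E
```

```text
t 24.3 tcp [293.3 585.  218.2] yaw_y 69.3 F [ 0.9 -1.  -0.3] w 0.4 shift [  67.7 -650.6  218.9]
cup 119 [677.7 203.7  28.5]
cup 123 [677.4 203.6  28.2]
bottle 198 [691.4 124.4  50.1]
bottle 194 [691.8 124.3  50.3]
roll 0 
roll 289 [ 491.9 -298.6   27. ]
core 0 
core 75 [526.1 -83.4  27.1]
```

```bash
python3 - <<'E'
from h import *
im,W=cloud('top')
B=(W[...,0]>440)&(W[...,0]<560)&(W[...,1]>200)&(W[...,1]<350)
s=B&(W[...,2]>94)&(W[...,2]<120); print('knob',s.sum(),W[s].mean(0).round(1))
V=np.load('top.npy'); s0=(V[...,0]>440)&(V[...,0]<560)&(V[...,1]>200)&(V[...,1]<350)&(V[...,2]>94)&(V[...,2]<120); print('knob0',s0.sum(),V[s0].mean(0).round(1))
s=B&(W[...,2]>68)&(W[...,2]<92); p=W[s]; print('arm',s.sum()); 
v=cv2.fitLine(p[:,:2].astype(np.float32),cv2.DIST_HUBER,0,.01,.01).ravel(); an=np.degrees(np.arctan2(v[1],v[0])); print('arm angle',an, 'stand -y about -75.4 (fits 104.6)')
v0=V[(V[...,0]>440)&(V[...,0]<560)&(V[...,1]>200)&(V[...,1]<350)&(V[...,2]>68)&(V[...,2]<92)]; w=cv2.fitLine(v0[:,:2].astype(np.float32),cv2.DIST_HUBER,0,.01,.01).ravel(); print('start angle',np.degrees(np.arctan2(w[1],w[0])))
# post axis: seat disc
s=B&(W[...,2]>15)&(W[...,2]<22)&(np.hypot(W[...,0]-508,W[...,1]-257)<35); print('seat',s.sum())
# stand base outline again, clear now
h=cv2.cvtColor(im,cv2.COLOR_RGB2HSV); m=((h[...,1]<60)&(h[...,2]>120)).astype(np.uint8); k=np.zeros_like(m);k[185:255,90:180]=1
m=cv2.morphologyEx(m*k,cv2.MORPH_OPEN,np.ones((3,3))); c=max(cv2.findContours(m,0,1)[0],key=cv2.contourArea).reshape(-1,2)
print(cv2.minAreaRect(onplane('top',c,12)[:,:2].astype(np.float32)))
E
```

```text
knob 41 [509.6 243.8 107.9]
knob0 42 [497.4 246.1 106.2]
arm 190
arm angle -78.26344 stand -y about -75.4 (fits 104.6)
start angle -80.72233
seat 149
((508.39202880859375, 257.434814453125), (115.6010513305664, 191.0786590576172), 14.425625801086426)
```

```bash
python3 -c "
from cell import r
print(r.finish_job())"
```

```text
the job is handed in; nothing more can be done
None
```

I finished the whole job and handed it in at about 24 s of the 72 s allowed. I pushed the keeper aside, put the core in the kidney dish, laid the roll flat in the grey tray, and pushed the keeper back over the bare post.

What the last checks showed:
- **Keeper:** it stopped moving as the push force rose from about 4 to 10 N, so it is against its stop. The knob position puts it at about 0.02 rad. A rougher line fit through the arm's depth points gave about 0.05 rad. Both are under the 0.09 rad limit.
- **Core:** it lies flat in the middle of the dish, at about (526, -83) mm.
- **Roll:** its top is 27 mm above the worktop, and it is centred about 3 mm from the tray's measured middle. It looked flat in the side picture.
- **Bystanders:** the cup and the small bottle measured within 1 mm of where they started. I did not measure the nippers again, but nothing came near them.
- **Robot:** the arm was well clear of everything when I handed in.

The picture limit was reached before I could view a final picture, so the end state was checked only from depth measurements and contact forces.

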